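# Shut and lock the cheese gift crate

### The job

The wooden gift crate in the packing jig is filled with cheese and ready to go. Using only the fingertips, push its sliding lid fully home, and then swing both steel turn-bars in until they lie square across the lid behind its wooden cleat, so that it is locked. Do not lift the crate out of its jig, and leave the two loose cheeses, the label roll and the jar where they stand.

Things in the scene. Friction and masses are not known exactly. Their poses are not given: they have to be found in the camera images.
- crate: wooden gift crate 180 (x) x 260 (y) x 95 mm high, about 2.4 kg, loose (1.5 mm play) in a jig: fixed board 10 mm thick with four steel corner angles. Origin: centre of its underside, 10 mm above the bench; z up; y along the crate: the lid closes towards +y, opens towards -y. Rims 20 mm wide on both long sides, tops at z 95 mm. Position and yaw vary.
- lid (a joint): sliding plywood lid, 136 mm wide (x), 249 mm long, top 94 mm above the crate's origin. Value (m): how far it stands out towards the crate's -y: 0 = fully home against its stop, 0.135 = farthest out. The two cheeses inside lie below it and are fixed to the crate. Friction about 2 N; it stays where it is left.
- cleat (a point): top centre of the wooden cleat, the push bar fixed on the lid: 76 mm long (crate x), 14 mm thick (crate y), 24 mm tall above the lid. In the crate's frame it lies at x 0, y -85 mm minus the lid's value, z 118 mm. Push its -y face towards the crate's +y. The lid goes on, flat, 38 mm beyond that face (towards -y).
- bar_near (a joint): steel turn-bar on the crate's -x rim, 74 x 16 x 8 mm, underside 97 mm above the crate's origin, on a vertical pivot. Rad: 0 = square across the lid, at its stop, pointing to crate +x (locked, 2 mm behind the home cleat's -y face); 1.55 = parked, pointing to crate -y. Growing = clockwise from above. About 1 N at the post turns it; it stays where it is left.
- near_post (a point): centre of the top of the upright steel post near the free end of bar_near: 14 mm diameter, 22 mm tall above the bar, top 127 mm above the crate's origin, 55 mm from the pivot. Push it round.
- near_pivot (a point): pivot of bar_near, on the bar's upper face: at x -79, y -102, z 105 mm in the crate's frame.
- bar_far (a joint): the mirror image of bar_near on the rim of the crate's +x side. 0 = square across the lid, against its stop, pointing to the crate's -x (locked); 1.55 = parked, pointing to the crate's -y. Growing values turn it counter-clockwise seen from above. As stiff as bar_near.
- far_post (a point): centre of the top of the upright post near the free end of bar_far, same sizes as near_post, 55 mm from its pivot.
- far_pivot (a point): pivot of bar_far, on the bar's upper face: at x +79, y -102, z 105 mm in the crate's frame.
- cheese_a: bystander: loose cheese wheel, 100 mm diameter, 62 mm high, standing beyond the crate's -y end. Origin: centre of its underside.
- cheese_b: bystander: loose cheese wheel, 100 mm diameter, 62 mm high, beyond the crate's far (+x) side. Origin: centre of its underside.
- label_roll: bystander: loose paper label roll standing on end, 84 mm diameter, 55 mm high, beyond the crate's +y end. Origin: centre of its underside.
- jar: bystander: loose glass jar with a steel cap, 68 mm diameter, 100 mm high, beyond the crate's +y end. Origin: centre of its underside.

How it is judged:
By the outcome, as a careful person would: the job done as asked, in the order asked, and still so for the second after the job is handed in, with the robot touching nothing.
It also fails if it takes over 58 s, if anything falls off the work surface, if the arm or the gripper's body presses on something with over 40 N, if the wrist force passes 120 N, or if a joint passes its speed limit or range.

### The arm

A 7-joint arm with a two-finger parallel gripper is mounted at the origin on the work surface. World frame = base frame: x ahead of the robot, y to its left, z up, the work surface at z = 0. Lengths are in m, angles in rad, forces in N, time in s.
With the tool pointing down it reaches from about 0.4 to 0.85 m from the base axis. Payload 10.4 kg.
Tool frame: the origin (TCP) lies at the very end of the fingers, on their centre line; the grasp point (between the pads) lies 19 mm behind it (manip.grip_point_offset is the distance from the TCP to the grasp point, in m); z points along the fingers, y is the line along which they close (so a half turn about z gives the same grasp; the last joint's range is limited). The gripper opens to 85 mm and grips with 20 to 120 N. Pads are 22 mm wide; open, the fingers measure 114 mm over their backs; the gripper's body (76 mm by 85 mm) begins 54 mm behind the grasp point. The pads swing forward as they close: fully open they stand 13 mm farther back than shut.
Start: joints at [-1.227, 0.332, -0.065, 1.46, 0.022, 1.35, -0.088], TCP at [0.224, 0.583, 0.231] pointing down, gripper open.
Joint ranges: [-2.6, 2.6], [-0.5, 2.12], [-1.47, 1.34], [0.16, 2.42], [-1.27, 4.41], [0.06, 2.06], [-2.6, 2.6]. Speed limits (rad/s): [2.22, 2.22, 2.79, 2.79, 3.14, 3.14, 3.14].

### API

Orientations are given as a unit quaternion [x, y, z, w].
In Python, from workcell import manip gives the robot as it stands. The module is installed in compiled form; this text tells all that it offers.
- The arm moves only by the shell command python3 -m inch 'ROWS' [OPENING] [FORCE]. ROWS is JSON, a list of rows, each a list of 2 entries, a list of its own where there are three numbers: the shift along the tool's x, y, z each as a share of 0.08 m, from -1 to 1, then the turn, a rotation vector about the tool's x, y, z each as a share of 45 degrees, from -1 to 1. A call has exactly 10 rows; each row is the pose to reach, as a shift and turn from the pose commanded when the call began, along the tool's axes at that moment; what a row does not reach only later rows make up. A row lasts 1/10 s, in which the tool goes at most 50 mm and 8.59 degrees, less where a joint would pass 70% of its speed; a pose out of reach is approached as far as the arm can. A call with a number of a shift or a turn outside -1 to 1 is refused whole. A call with a gripper value outside its range is refused whole. OPENING is the opening, from 0 (shut) to 1 (fully open), set as the call begins (- or left out, the last holds). The fingers move at their own pace and stop on an object; FORCE is the grip in N (left out, the last holds). Time passes only in rows, so rows that repeat a pose let the fingers close, or fill a call up. It gives the time, the measured TCP pose, the force, the opening and the grip force at its end, in the units of the state.
- manip.get_obs(): the state, without advancing time (a new reading comes with each control period).
- manip.camera(name): name is "scene" or "top" or "wrist"; returns the picture (384x512x3 uint8, red, green, blue); there is no depth.
- manip.camera_params(name): a dict with "fov_y" (degrees; the focal length in pixels is half the picture's height over the tangent of half this angle, whatever the lens; pixels are square), "cx", "cy" (the principal point, pixels), "camera_from_world" (4x4, takes a point from world to camera coordinates); the wrist camera has in their place "T_tool_cam" (4x4, takes a point from camera to tool coordinates, whose origin is the TCP and whose axes are the flange's). Camera axes: x right, y up, looking along -z (the intrinsics and any distortion apply to the point x, -y, -z); pixel columns grow to the right and rows downward; lengths in m; the calibration is good to about 2 mm. A picture is of the moment at which its call begins: read the wrist's pose just before it. camera_params takes no time and is no camera call.
- manip.hand_in(): hands the job in; it is judged then, once.
The state is a dict: "clock": time; "joint_pos": joint angles; "joint_velocities": joint speeds; "tau": joint torques, N m; "position": TCP position; "ee_rot": TCP orientation; "ft_force": force on the tool from outside, world axes, zero at the start; "torque": the same for the moment, N m; "grip_width": opening from 0.0 (shut) to 1.0 (fully open); "grasp_force": force on a finger pad.
Only numpy, scipy, OpenCV 4.12 (cv2) and the standard library are available. Lean on these libraries where they do the work, as an engineer would, in place of code of your own. Each camera call takes 0.05 s, during which the arm holds its last target. There are 200 camera calls.

## Working session

There is one attempt and no reset: what is moved stays moved. The work goes in short steps, Python scripts to look and compute and a shell command to move; the robot and the scene stay as the last step left them, time stands still between calls to the robot, and variables do not carry over. Pictures are saved under pics/ and viewed, at most 10 in all, crops included, and the job is handed in when it is done.

```bash
mkdir -p pics; python3 - <<'E'
from workcell import manip
import cv2,numpy as np
o=manip.get_obs();print(o)
for n in("scene","top"):
    im=manip.camera(n);cv2.imwrite(f"pics/{n}0.png",cv2.cvtColor(im,cv2.COLOR_RGB2BGR));print(n,manip.camera_params(n))
print(manip.camera_params("wrist"))
E
```

```text
{'clock': 0.0, 'joint_pos': array([-1.22656967,  0.33285434, -0.06467273,  1.46092459,  0.02159773,
        1.34987425, -0.08850094]), 'joint_velocities': array([-0.00056611, -0.00259297,  0.00056112, -0.00188876, -0.00026366,
       -0.00076666, -0.00039895]), 'tau': array([-2.95172595e-04, -6.25454450e+01,  4.88828856e-02, -3.91618967e+01,
        1.61162083e-02,  9.80790763e-03, -1.75216138e-05]), 'position': array([0.22404925, 0.58307695, 0.23053478]), 'ee_rot': array([ 1.82389899e-01,  9.83226047e-01, -6.76669804e-04, -9.04786842e-05]), 'ft_force': array([ 0.00783941, -0.39329472, -0.66083493]), 'torque': array([-0.05879253,  0.03876863, -0.00504415]), 'grasp_force': 0.0, 'grip_width': 1.0014056287402744}
scene {'fov_y': 52.43946652879631, 'cx': 259.7071830285982, 'cy': 186.84315517142863, 'camera_from_world': array([[ 0.77102534,  0.6367434 ,  0.00881863, -0.50602252],
       [-0.44917371,  0.53397866,  0.71631681,  0.2092079 ],
       [ 0.45140104, -0.55625951,  0.69771947, -1.5228469 ],
       [ 0.        ,  0.        ,  0.        ,  1.        ]])}
top {'fov_y': 47.73183829270997, 'cx': 257.574092261851, 'cy': 191.49735553391258, 'camera_from_world': array([[-0.00891867, -0.99965051,  0.024886  , -0.00187144],
       [ 0.99811862, -0.00738977,  0.06086554, -0.64517286],
       [-0.06066036,  0.02538202,  0.99783569, -1.34140307],
       [ 0.        ,  0.        ,  0.        ,  1.        ]])}
{'fov_y': 71.20365733642662, 'cx': 256.53555541230475, 'cy': 192.81910494009966, 'T_tool_cam': array([[ 2.57753269e-04,  9.63132738e-01,  2.69026510e-01,
         6.78127370e-02],
       [ 9.99999239e-01, -5.72920085e-04,  1.09299644e-03,
         9.04827315e-04],
       [ 1.20683134e-03,  2.69026024e-01, -9.63132152e-01,
        -1.42559833e-01],
       [ 0.00000000e+00,  0.00000000e+00,  0.00000000e+00,
         1.00000000e+00]])}
```

View pics/top0.png

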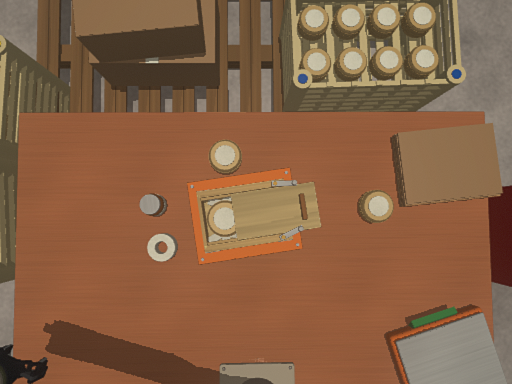

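View pics/scene0.png

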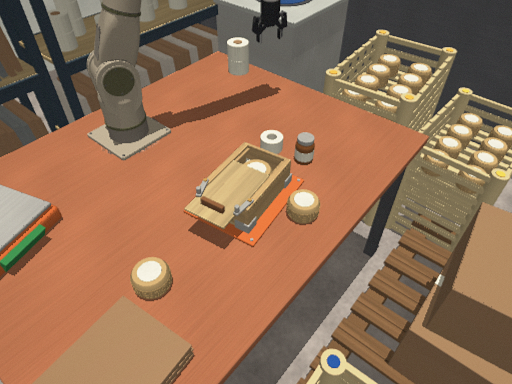

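```bash
python3 - <<'E'
import cv2
im=cv2.imread("pics/top0.png")[155:275,180:340]
cv2.imwrite("pics/c0.png",cv2.resize(im,None,fx=5,fy=5,interpolation=cv2.INTER_CUBIC))
E
```

```text
(no output)
```

View pics/c0.png

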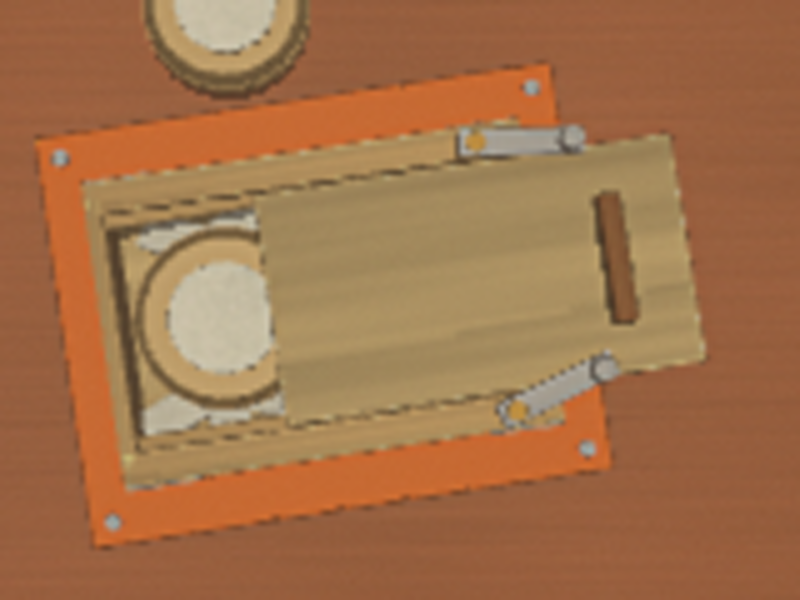

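```bash
cat > h.py <<'E'
from workcell import manip
import cv2,numpy as np
from scipy.optimize import least_squares
P=manip.camera_params
def proj(n,X,T=None):
    p=P(n); T=p["camera_from_world"] if T is None else T
    c=np.atleast_2d(X)@T[:3,:3].T+T[:3,3]; f=192/np.tan(np.radians(p["fov_y"]/2))
    return np.c_[p["cx"]+f*c[:,0]/-c[:,2],p["cy"]-f*c[:,1]/-c[:,2]]
def model(q,names=None):
    x,y,a,v,n,f=q
    d={'pn':(-.079,-.102,.105),'pf':(.079,-.102,.105),
     'on':(-.079+.055*np.cos(n),-.102-.055*np.sin(n),.127),'of':(.079-.055*np.cos(f),-.102-.055*np.sin(f),.127),
     'r1':(.09,.13,.095),'r2':(-.09,.13,.095),
     'l1':(.068,.119-v,.094),'l2':(-.068,.119-v,.094),'l3':(.068,-.13-v,.094),'l4':(-.068,-.13-v,.094),
     'c1':(.038,-.085-v,.118),'c2':(-.038,-.085-v,.118)}
    R=np.array([[np.cos(a),-np.sin(a),0],[np.sin(a),np.cos(a),0],[0,0,1]])
    return {k:R@np.array(w)+[x,y,.01] for k,w in d.items()}
E
cat > fit.py <<'E'
from h import *
m={'pn':(517,411),'pf':(475,142),'on':(603,368),'of':(571,137),'r1':(84,182),'r2':(128,490),'l1':(258,197),'l2':(286,425),'l3':(672,135),'l4':(705,358),'c1':(607,193),'c2':(625,322)}
u=np.array([m[k] for k in m]);u=(u+.5)/5-.5+[180,155]
def res(q):
    d=model(q);return (proj("top",np.array([d[k] for k in m]))-u).ravel()
s=least_squares(res,[.6,0,-.15,.1,1,1.5],loss='soft_l1');q=s.x
print(q.round(4));print(dict(zip(m,s.fun.reshape(-1,2).round(1).tolist())))
for k,w in model(q).items():print(k,w.round(4))
np.save('q.npy',q)
# bystanders: top centre pixels (u,v,height)
p=P("top");T=p["camera_from_world"];f=192/np.tan(np.radians(p["fov_y"]/2));C=-T[:3,:3].T@T[:3,3]
for n,a,b,h in(("ca",377,206,.062),("cb",225,156,.062),("roll",161,246,.055),("jar",150,204,.1)):
    r=T[:3,:3].T@np.array([(a-p["cx"])/f,-(b-p["cy"])/f,-1]);print(n,(C+r*(h-C[2])/r[2]).round(3))
E
python3 fit.py
```

```text
[0.5712 0.0347 0.1411 0.0873 1.2338 1.446 ]
{'pn': [0.0, -0.1], 'pf': [0.2, 0.0], 'on': [0.4, -0.2], 'of': [0.6, -0.0], 'r1': [-0.6, 0.3], 'r2': [-0.7, -0.2], 'l1': [-1.1, -0.3], 'l2': [0.1, 0.1], 'l3': [-0.4, -0.3], 'l4': [0.3, 0.7], 'c1': [0.2, -0.1], 'c2': [0.7, 0.1]}
pn [ 0.5073 -0.0774  0.115 ]
pf [ 0.6637 -0.0552  0.115 ]
on [ 0.5326 -0.1262  0.137 ]
of [ 0.6646 -0.1102  0.137 ]
r1 [0.642  0.1761 0.105 ]
r2 [0.4638 0.1507 0.105 ]
l1 [0.634  0.0756 0.104 ]
l2 [0.4994 0.0565 0.104 ]
l3 [ 0.669  -0.1709  0.104 ]
l4 [ 0.5344 -0.19    0.104 ]
c1 [ 0.633  -0.1305  0.128 ]
c2 [ 0.5578 -0.1412  0.128 ]
ca [ 0.596 -0.37   0.062]
cb [0.752 0.092 0.062]
roll [0.481 0.286 0.055]
jar [0.606 0.31  0.1  ]
```

```bash
python3 -m inch '[[[-0.1,-0.09,0],[0,0,0]],[[-0.2,-0.18,0],[0,0,0]],[[-0.3,-0.27,0],[0,0,0]],[[-0.4,-0.36,0],[0,0,0]],[[-0.5,-0.46,0],[0,0,0]],[[-0.6,-0.55,0],[0,0,0]],[[-0.7,-0.64,0],[0,0,0]],[[-0.8,-0.73,0],[0,0,0]],[[-0.9,-0.82,0],[0,0,0]],[[-1,-0.92,0],[0,0,0]]]' 0 40
python3 -m inch '[[[-0.1,-0.09,0],[0,0,0]],[[-0.2,-0.18,0],[0,0,0]],[[-0.3,-0.27,0],[0,0,0]],[[-0.4,-0.36,0],[0,0,0]],[[-0.5,-0.46,0],[0,0,0]],[[-0.6,-0.55,0],[0,0,0]],[[-0.7,-0.64,0],[0,0,0]],[[-0.8,-0.73,0],[0,0,0]],[[-0.9,-0.82,0],[0,0,0]],[[-1,-0.92,0],[0,0,0]]]'
python3 -m inch '[[[-0.1,-0.09,0],[0,0,0]],[[-0.2,-0.18,0],[0,0,0]],[[-0.3,-0.27,0],[0,0,0]],[[-0.4,-0.36,0],[0,0,0]],[[-0.5,-0.46,0],[0,0,0]],[[-0.6,-0.55,0],[0,0,0]],[[-0.7,-0.64,0],[0,0,0]],[[-0.8,-0.73,0],[0,0,0]],[[-0.9,-0.82,0],[0,0,0]],[[-1,-0.92,0],[0,0,0]]]'
```

```text
clock: 1.1
position: [0.2728, 0.4853, 0.2313]
ee_rot: [0.182, 0.983, 0.0, -0.0]
ft_force: [-0.1, -0.4, 0.6]
grip_width: 0.002
grasp_force: 0.0
clock: 2.1
position: [0.3211, 0.3879, 0.2313]
ee_rot: [0.182, 0.983, 0.0, -0.0]
ft_force: [-0.2, -0.5, 0.7]
grip_width: 0.003
grasp_force: 0.0
clock: 3.1
position: [0.3694, 0.2905, 0.2313]
ee_rot: [0.182, 0.983, 0.0, -0.0]
ft_force: [0.4, 0.5, -0.6]
grip_width: 0.001
grasp_force: 0.0
```

```bash
python3 -m inch '[[[-0.1,-0.09,0],[0,0,0]],[[-0.2,-0.18,0],[0,0,0]],[[-0.3,-0.27,0],[0,0,0]],[[-0.4,-0.36,0],[0,0,0]],[[-0.5,-0.46,0],[0,0,0]],[[-0.6,-0.55,0],[0,0,0]],[[-0.7,-0.64,0],[0,0,0]],[[-0.8,-0.73,0],[0,0,0]],[[-0.9,-0.82,0],[0,0,0]],[[-1,-0.92,0],[0,0,0]]]'
python3 -m inch '[[[-0.1,-0.09,0],[0,0,0]],[[-0.2,-0.18,0],[0,0,0]],[[-0.3,-0.27,0],[0,0,0]],[[-0.4,-0.36,0],[0,0,0]],[[-0.5,-0.46,0],[0,0,0]],[[-0.6,-0.55,0],[0,0,0]],[[-0.7,-0.64,0],[0,0,0]],[[-0.8,-0.73,0],[0,0,0]],[[-0.9,-0.82,0],[0,0,0]],[[-1,-0.92,0],[0,0,0]]]'
python3 -m inch '[[[-0.1,-0.09,0],[0,0,0]],[[-0.2,-0.18,0],[0,0,0]],[[-0.3,-0.27,0],[0,0,0]],[[-0.4,-0.36,0],[0,0,0]],[[-0.5,-0.46,0],[0,0,0]],[[-0.6,-0.55,0],[0,0,0]],[[-0.7,-0.64,0],[0,0,0]],[[-0.8,-0.73,0],[0,0,0]],[[-0.9,-0.82,0],[0,0,0]],[[-1,-0.92,0],[0,0,0]]]'
python3 -m inch '[[[-0.1,-0.09,0],[0,0,-0.07]],[[-0.2,-0.18,0],[0,0,-0.13]],[[-0.3,-0.27,0],[0,0,-0.2]],[[-0.4,-0.36,0],[0,0,-0.26]],[[-0.5,-0.46,0],[0,0,-0.33]],[[-0.6,-0.55,0],[0,0,-0.39]],[[-0.7,-0.64,0],[0,0,-0.45]],[[-0.8,-0.73,0],[0,0,-0.52]],[[-0.9,-0.82,0],[0,0,-0.58]],[[-1,-0.92,0],[0,0,-0.647]]]'
```

```text
clock: 4.1
position: [0.4177, 0.1931, 0.2313]
ee_rot: [0.182, 0.983, 0.0, 0.0]
ft_force: [-0.5, 1.7, 0.5]
grip_width: 0.001
grasp_force: 0.0
clock: 5.1
position: [0.4659, 0.0958, 0.2313]
ee_rot: [0.182, 0.983, 0.0, -0.0]
ft_force: [-0.5, 0.5, -0.2]
grip_width: 0.002
grasp_force: 0.0
clock: 6.1
position: [0.5143, -0.0016, 0.2313]
ee_rot: [0.182, 0.983, 0.0, 0.0]
ft_force: [-0.8, -0.1, -0.6]
grip_width: -0.001
grasp_force: 0.0
clock: 7.1
position: [0.5624, -0.0991, 0.2312]
ee_rot: [-0.072, 0.997, 0.0, -0.0]
ft_force: [-0.7, 0.3, 0.4]
grip_width: -0.003
grasp_force: 0.0
```

```bash
python3 -m inch '[[[-0.03,-0.1,0],[0,0,0]],[[-0.07,-0.2,0],[0,0,0]],[[-0.1,-0.3,0],[0,0,0]],[[-0.14,-0.4,0],[0,0,0]],[[-0.17,-0.5,0],[0,0,0]],[[-0.21,-0.6,0],[0,0,0]],[[-0.24,-0.7,0],[0,0,0]],[[-0.28,-0.8,0.1]
,[0,0,0]],[[-0.31,-0.9,0.3],[0,0,0]],[[-0.34,-1,0.5],[0,0,0]]]'
cat > look.py <<'E'
import sys
from h import *
from scipy.spatial.transform import Rotation as Ro
q=np.load('q.npy');o=manip.get_obs();im=manip.camera("wrist")
W=np.eye(4);W[:3,:3]=Ro.from_quat(o["ee_rot"]).as_matrix();W[:3,3]=o["position"]
T=np.linalg.inv(W@P("wrist")["T_tool_cam"])
if len(sys.argv)>2:q[3:]=[float(a) for a in sys.argv[2:]]
b=cv2.cvtColor(im,cv2.COLOR_RGB2BGR)
for k,w in model(q).items():
    u=proj("wrist",w,T)[0].round().astype(int)
    if abs(u).max()<2000: cv2.drawMarker(b,tuple(map(int,u)),(255,0,255),0,10,1);cv2.putText(b,k,(int(u[0])+4,int(u[1])),0,.4,(255,0,0))
cv2.imwrite(sys.argv[1],b);R=o["position"]-[q[0],q[1],0];a=q[2]
print("crate-frame TCP",R[0]*np.cos(a)+R[1]*np.sin(a),-R[0]*np.sin(a)+R[1]*np.cos(a),R[2],"F",o["ft_force"].round(1))
E
python3 look.py pics/w1.png
```

```text
clock: 8.1
position: [0.6004, -0.1742, 0.1895]
ee_rot: [-0.071, 0.998, 0.0, -0.0]
ft_force: [0.1, -0.3, 0.5]
grip_width: -0.004
grasp_force: 0.0
crate-frame TCP -0.00046516226803369407 -0.2109248592319764 0.18949063680723158 F [ 0.1 -0.3  0.5]
```

View pics/w1.png

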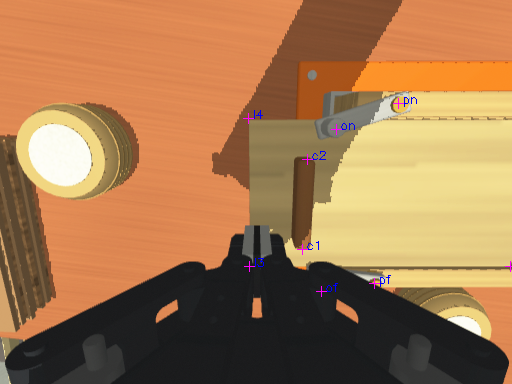

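```bash
python3 -m inch '[[[0,0,0.1],[0,0,0]],[[0,0,0.2],[0,0,0]],[[0,0,0.3],[0,0,0]],[[0,0,0.4],[0,0,0]],[[0,0,0.5],[0,0,0]],[[0,0,0.6],[0,0,0]],[[0,0,0.7],[0,0,0]],[[0,0,0.8],[0,0,0]],[[0,0,0.9],[0,0,0]],[[0,0,0.96],[0,0,0]]]'
python3 -m inch '[[[0,0.1,0],[0,0,0]],[[0,0.2,0],[0,0,0]],[[0,0.3,0],[0,0,0]],[[0,0.4,0],[0,0,0]],[[0,0.5,0],[0,0,0]],[[0,0.6,0],[0,0,0]],[[0,0.7,0],[0,0,0]],[[0,0.8,0],[0,0,0]],[[0,0.9,0],[0,0,0]],[[0,1,0],[0,0,0]]]'
python3 look.py pics/w2.png .04 1.234 1.446
```

```text
clock: 9.15
position: [0.6001, -0.1736, 0.1135]
ee_rot: [-0.071, 0.998, 0.0, -0.0]
ft_force: [-0.0, -0.6, 0.0]
grip_width: -0.002
grasp_force: 0.0
clock: 10.15
position: [0.589, -0.0938, 0.1146]
ee_rot: [-0.071, 0.998, 0.0, 0.0]
ft_force: [0.0, -2.5, 0.6]
grip_width: 0.0
grasp_force: 1.2
crate-frame TCP -0.0003732230504067055 -0.12978007961160015 0.11464650340059068 F [ 0.  -2.5  0.6]
```

View pics/w2.png

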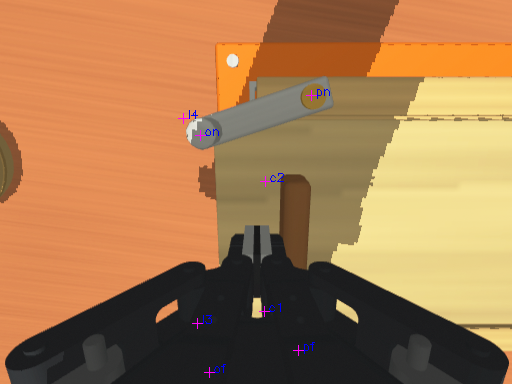

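```bash
python3 -m inch '[[[0,0.03,0],[0,0,0]],[[0,0.06,0],[0,0,0]],[[0,0.09,0],[0,0,0]],[[0,0.12,0],[0,0,0]],[[0,0.15,0],[0,0,0]],[[0,0.18,0],[0,0,0]],[[0,0.2,0],[0,0,0]],[[0,0.22,0],[0,0,0]],[[0,0.24,0],[0,0,0]],[[0,0.25,0],[0,0,0]]]'
```

```text
clock: 11.2
position: [0.5863, -0.0745, 0.1145]
ee_rot: [-0.071, 0.997, 0.0, 0.0]
ft_force: [1.8, -1.7, -0.4]
grip_width: 0.005
grasp_force: 1.0
```

```bash
python3 -m inch '[[[0,0.01,0],[0,0,0]],[[0,0.015,0],[0,0,0]],[[0,0.02,0],[0,0,0]],[[0,0.025,0],[0,0,0]],[[0,0.03,0],[0,0,0]],[[0,0.035,0],[0,0,0]],[[0,0.04,0],[0,0,0]],[[0,0.04,0],[0,0,0]],[[0,0.04,0],[0,0,0]],[[0,0.04,0],[0,0,0]]]'
```

```text
clock: 12.2
position: [0.5857, -0.0714, 0.1144]
ee_rot: [-0.071, 0.998, 0.0, -0.0]
ft_force: [2.3, -1.7, 0.8]
grip_width: -0.003
grasp_force: 0.7
```

```bash
python3 -m inch '[[[0,0.01,0],[0,0,0]],[[0,0.015,0],[0,0,0]],[[0,0.02,0],[0,0,0]],[[0,0.025,0],[0,0,0]],[[0,0.03,0],[0,0,0]],[[0,0.035,0],[0,0,0]],[[0,0.04,0],[0,0,0]],[[0,0.04,0],[0,0,0]],[[0,0.04,0],[0,0,0]],[[0,0.04,0],[0,0,0]]]'
```

```text
clock: 13.2
position: [0.5854, -0.0696, 0.1145]
ee_rot: [-0.07, 0.998, -0.001, 0.0]
ft_force: [2.2, -6.5, -1.2]
grip_width: 0.001
grasp_force: 3.3
```

```bash
python3 -m inch '[[[0,0.01,0],[0,0,0]],[[0,0.015,0],[0,0,0]],[[0,0.02,0],[0,0,0]],[[0,0.025,0],[0,0,0]],[[0,0.03,0],[0,0,0]],[[0,0.035,0],[0,0,0]],[[0,0.04,0],[0,0,0]],[[0,0.04,0],[0,0,0]],[[0,0.04,0],[0,0,0]],[[0,0.04,0],[0,0,0]]]'; python3 look.py pics/w3.png 0 1.234 1.446
```

```text
clock: 14.2
position: [0.5852, -0.0693, 0.1146]
ee_rot: [-0.069, 0.998, -0.002, 0.001]
ft_force: [4.6, -14.1, -4.1]
grip_width: 0.001
grasp_force: 7.4
crate-frame TCP -0.0007183453520260268 -0.1049564512580296 0.11462815075996378 F [  4.6 -14.1  -4.1]
```

View pics/w3.png

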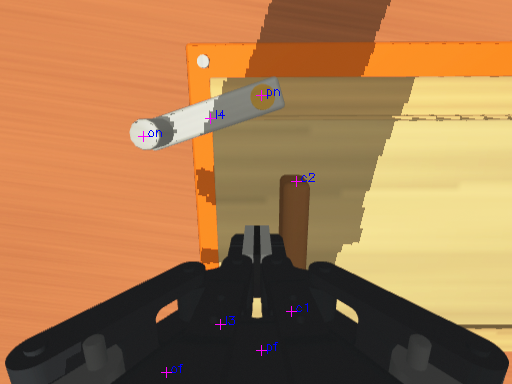

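```bash
python3 -m inch '[[[0,-0.2,0],[0,0,0]],[[0,-0.4,0],[0,0,0]],[[0,-0.56,-0.15],[0,0,0]],[[0,-0.56,-0.35],[0,0,0]],[[0,-0.56,-0.55],[0,0,0]],[[0.2,-0.56,-0.55],[0,0,0]],[[0.4,-0.56,-0.55],[0,0,0]],[[0.6,-0.56,-0.55],[0,0,0]],[[0.8,-0.56,-0.55],[0,0,0]],[[1,-0.56,-0.55],[0,0,0]]]'
python3 -m inch '[[[0.1,0,0],[0,0,0]],[[0.2,0,0],[0,0,0]],[[0.25,0,0],[0,0,0]],[[0.25,0,0],[0,0,0]],[[0.25,0,0.1],[0,0,0]],[[0.25,0,0.2],[0,0,0]],[[0.25,0,0.3],[0,0,0]],[[0.25,0,0.38],[0,0,0]],[[0.25,0,0.43],[0,0,0]],[[0.25,0,0.43],[0,0,0]]]'; python3 look.py pics/w4.png 0 1.234 1.446
```

```text
clock: 15.25
position: [0.5114, -0.1205, 0.1592]
ee_rot: [-0.071, 0.997, 0.0, 0.0]
ft_force: [0.1, -0.4, 0.7]
grip_width: 0.001
grasp_force: 0.0
clock: 16.25
position: [0.4918, -0.1236, 0.1233]
ee_rot: [-0.071, 0.998, 0.0, -0.001]
ft_force: [0.1, -0.1, -0.0]
grip_width: -0.001
grasp_force: 0.0
crate-frame TCP -0.10080814182140045 -0.14554759588657085 0.12334933551749404 F [ 0.1 -0.1 -0. ]
```

View pics/w4.png

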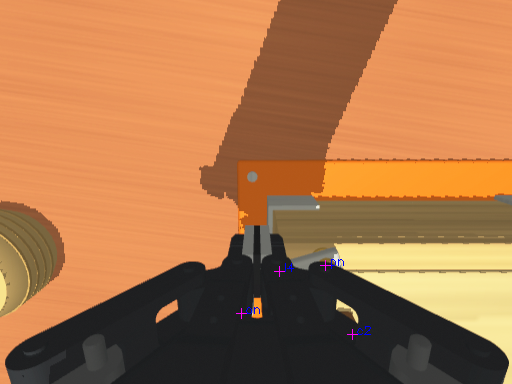

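```bash
python3 -m inch '[[[-0.07,0,0],[0,0,0]],[[-0.14,0,0],[0,0,0]],[[-0.21,0,0],[0,0,0]],[[-0.28,0,0],[0,0,0]],[[-0.35,0,0],[0,0,0]],[[-0.42,0.02,0],[0,0,0]],[[-0.49,0.05,0],[0,0,0]],[[-0.55,0.07,0],[0,0,0]],[[-0.6,0.09,0],[0,0,0]],[[-0.65,0.1,0],[0,0,0]]]'
python3 - <<'E'
from h import *
im=cv2.cvtColor(manip.camera("scene"),cv2.COLOR_RGB2BGR)[130:250,170:330]
cv2.imwrite("pics/s5.png",cv2.resize(im,None,fx=5,fy=5,interpolation=cv2.INTER_CUBIC))
E
```

```text
clock: 17.3
position: [0.5408, -0.1066, 0.1232]
ee_rot: [-0.071, 0.997, 0.001, -0.003]
ft_force: [-14.9, 6.2, 3.7]
grip_width: 0.001
grasp_force: 5.8
```

View pics/s5.png

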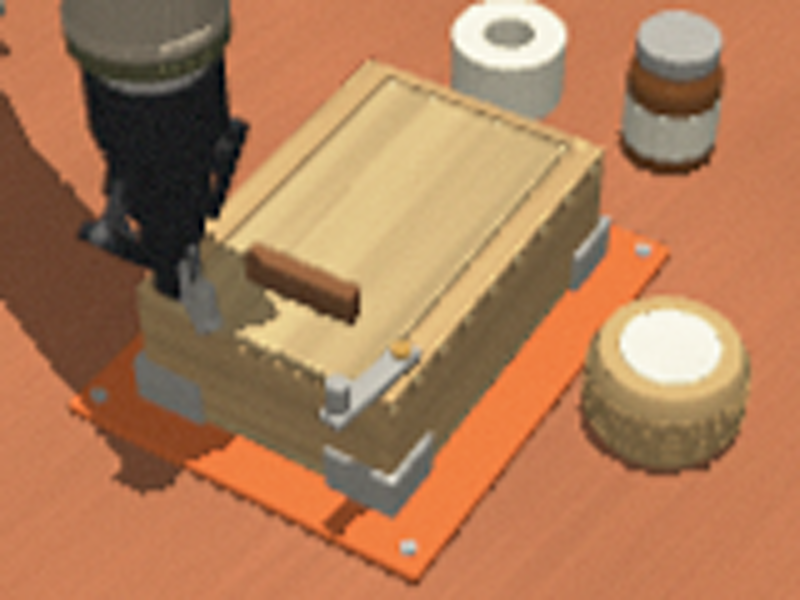

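```bash
python3 -m inch '[[[0.15,0,0],[0,0,0]],[[0.15,-0.1,0],[0,0,0]],[[0.15,-0.25,0],[0,0,0]],[[0.15,-0.4,0],[0,0,0]],[[0,-0.4,0],[0,0,0]],[[-0.15,-0.4,0],[0,0,0]],[[-0.26,-0.4,0],[0,0,0]],[[-0.26,-0.35,0],[0,0,0]],[[-0.26,-0.3,0],[0,0,0]],[[-0.26,-0.25,0],[0,0,0]]]'
python3 look.py pics/w6.png 0 0.5 1.446
```

```text
clock: 18.35
position: [0.5656, -0.1246, 0.1239]
ee_rot: [-0.071, 0.997, 0.0, -0.0]
ft_force: [0.8, -0.8, 0.2]
grip_width: -0.005
grasp_force: 0.0
crate-frame TCP -0.027918496172300765 -0.15696297479259883 0.12391800794740257 F [ 0.8 -0.8  0.2]
```

View pics/w6.png

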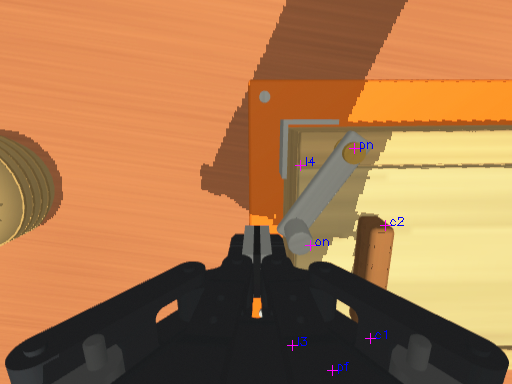

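```bash
python3 -m inch '[[[0,0.04,0],[0,0,0]],[[0,0.08,0],[0,0,0]],[[0,0.12,0],[0,0,0]],[[0,0.16,0],[0,0,0]],[[0,0.2,0],[0,0,0]],[[0,0.24,0],[0,0,0]],[[0,0.28,0],[0,0,0]],[[0,0.32,0],[0,0,0]],[[0,0.36,0],[0,0,0]],[[0,0.38,0],[0,0,0]]]'
```

```text
clock: 19.4
position: [0.5615, -0.0946, 0.124]
ee_rot: [-0.071, 0.997, 0.0, -0.0]
ft_force: [0.7, -0.8, 0.9]
grip_width: 0.002
grasp_force: 0.6
```

```bash
python3 -m inch '[[[0,0.01,0],[0,0,0]],[[0,0.02,0],[0,0,0]],[[0,0.03,0],[0,0,0]],[[0,0.04,0],[0,0,0]],[[0,0.05,0],[0,0,0]],[[0,0.055,0],[0,0,0]],[[0,0.06,0],[0,0,0]],[[0,0.06,0],[0,0,0]],[[0,0.06,0],[0,0,0]],[[0,0.06,0],[0,0,0]]]'
```

```text
clock: 20.4
position: [0.561, -0.0907, 0.1241]
ee_rot: [-0.07, 0.998, -0.0, 0.0]
ft_force: [1.6, -3.8, -0.8]
grip_width: 0.0
grasp_force: 1.5
```

```bash
python3 -m inch '[[[0,0.01,0],[0,0,0]],[[0,0.02,0],[0,0,0]],[[0,0.03,0],[0,0,0]],[[0,0.04,0],[0,0,0]],[[0,0.05,0],[0,0,0]],[[0,0.05,0],[0,0,0]],[[0,0.05,0],[0,0,0]],[[0,0.05,0],[0,0,0]],[[0,0.05,0],[0,0,0]],[[0,0.05,0],[0,0,0]]]'
```

```text
clock: 21.4
position: [0.5606, -0.0895, 0.1243]
ee_rot: [-0.069, 0.998, -0.002, 0.001]
ft_force: [2.9, -12.2, -1.2]
grip_width: -0.003
grasp_force: 6.1
```

```bash
python3 -m inch '[[[0,-0.2,0],[0,0,0]],[[0,-0.4,0],[0,0,0]],[[0,-0.4,-0.15],[0,0,0]],[[0,-0.4,-0.3],[0,0,0]],[[0,-0.4,-0.5],[0,0,0]],[[-0.2,-0.4,-0.5],[0,0,0]],[[-0.4,-0.4,-0.5],[0,0,0]],[[-0.6,-0.4,-0.5],[0,0,0]],[[-0.8,-0.4,-0.5],[0,0,0]],[[-1,-0.4,-0.5],[0,0,0]]]'
python3 -m inch '[[[-0.2,0,0],[0,0,0]],[[-0.4,0,0],[0,0,0]],[[-0.6,0,0],[0,0,0]],[[-0.65,0,0],[0,0,0]],[[-0.65,0,0.1],[0,0,0]],[[-0.65,0,0.2],[0,0,0]],[[-0.65,0,0.3],[0,0,0]],[[-0.65,0,0.4],[0,0,0]],[[-0.65,0,0.5],[0,0,0]],[[-0.65,0,0.5],[0,0,0]]]'; python3 look.py pics/w7.png 0 0 1.446
```

```text
clock: 22.4
position: [0.6451, -0.1048, 0.1652]
ee_rot: [-0.072, 0.997, 0.001, 0.0]
ft_force: [0.4, 0.2, 0.5]
grip_width: -0.0
grasp_force: 0.0
clock: 23.4
position: [0.6948, -0.0993, 0.1225]
ee_rot: [-0.071, 0.998, 0.0, -0.001]
ft_force: [1.1, 0.1, 0.5]
grip_width: 0.0
grasp_force: 0.0
crate-frame TCP 0.10354332971341741 -0.15007727003687854 0.12247409861621224 F [1.1 0.1 0.5]
```

```bash
python3 -m inch '[[[0.07,0,0],[0,0,0]],[[0.14,0,0],[0,0,0]],[[0.21,0,0],[0,0,0]],[[0.28,0,0],[0,0,0]],[[0.35,0.02,0],[0,0,0]],[[0.4,0.04,0],[0,0,0]],[[0.45,0.06,0],[0,0,0]],[[0.5,0.08,0],[0,0,0]],[[0.55,0.1,0],[0,0,0]],[[0.58,0.1,0],[0,0,0]]]'
```

```text
clock: 24.45
position: [0.6489, -0.0965, 0.1243]
ee_rot: [-0.071, 0.997, 0.001, 0.001]
ft_force: [4.7, 5.1, -0.4]
grip_width: -0.002
grasp_force: 2.8
```

```bash
python3 -m inch '[[[-0.15,0,0],[0,0,0]],[[-0.15,-0.15,0],[0,0,0]],[[-0.15,-0.3,0],[0,0,0]],[[-0.15,-0.44,0],[0,0,0]],[[0,-0.44,0],[0,0,0]],[[0.15,-0.44,0],[0,0,0]],[[0.32,-0.44,0],[0,0,0]],[[0.32,-0.36,0],[0,0,0]],[[0.32,-0.28,0],[0,0,0]],[[0.32,-0.22,0],[0,0,0]]]'
python3 -m inch '[[[0,0.05,0],[0,0,0]],[[0,0.1,0],[0,0,0]],[[0,0.15,0],[0,0,0]],[[0,0.2,0],[0,0,0]],[[0.01,0.25,0],[0,0,0]],[[0.02,0.3,0],[0,0,0]],[[0.03,0.33,0],[0,0,0]],[[0.04,0.36,0],[0,0,0]],[[0.05,0.39,0],[0,0,0]],[[0.05,0.42,0],[0,0,0]]]'; python3 look.py pics/w8.png 0 0 0
```

```text
clock: 25.45
position: [0.6262, -0.1181, 0.1241]
ee_rot: [-0.071, 0.997, 0.0, 0.0]
ft_force: [-0.6, -1.5, -0.4]
grip_width: 0.003
grasp_force: 1.3
clock: 26.45
position: [0.617, -0.0861, 0.1241]
ee_rot: [-0.071, 0.997, 0.0, 0.0]
ft_force: [-0.4, -1.5, -0.2]
grip_width: -0.002
grasp_force: 0.6
crate-frame TCP 0.028405616013785277 -0.1259941850253461 0.12413419572493897 F [-0.4 -1.5 -0.2]
```

```bash
python3 -m inch '[[[0,0.01,0],[0,0,0]],[[0,0.02,0],[0,0,0]],[[0,0.03,0],[0,0,0]],[[0,0.04,0],[0,0,0]],[[0,0.05,0],[0,0,0]],[[0,0.06,0],[0,0,0]],[[0,0.065,0],[0,0,0]],[[0,0.07,0],[0,0,0]],[[0,0.075,0],[0,0,0]],[[0,0.08,0],[0,0,0]]]'; python3 look.py pics/w8.png 0 0 0
```

```text
clock: 27.5
position: [0.6162, -0.0817, 0.1242]
ee_rot: [-0.07, 0.998, -0.001, 0.0]
ft_force: [1.7, -8.5, -0.8]
grip_width: -0.001
grasp_force: 3.8
crate-frame TCP 0.02820776350530577 -0.1215658050651558 0.12422571030944056 F [ 1.7 -8.5 -0.8]
```

```bash
python3 -m inch '[[[0,0.02,0],[0,0,0]],[[0,0.03,0],[0,0,0]],[[0,0.03,0],[0,0,0]],[[0,-0.2,0],[0,0,0]],[[0,-0.5,0],[0,0,0]],[[0,-0.5,-0.2],[0,0,0]],[[0,-0.5,-0.4],[0,0,0]],[[0,-0.5,-0.6],[0,0,0]],[[0,-0.5,-0.8],[0,0,0]],[[0,-0.5,-1],[0,0,0]]]'
python3 -m inch '[[[-0.1,0,-0.1],[0,0,0]],[[-0.2,0.1,-0.2],[0,0,0]],[[-0.3,0.2,-0.3],[0,0,0]],[[-0.4,0.3,-0.4],[0,0,0]],[[-0.5,0.4,-0.5],[0,0,0]],[[-0.6,0.5,-0.6],[0,0,0]],[[-0.7,0.6,-0.7],[0,0,0]],[[-0.8,0.7,-0.7],[0,0,0]],[[-0.9,0.7,-0.7],[0,0,0]],[[-1,0.7,-0.7],[0,0,0]]]'; python3 look.py pics/w9.png 0 0 0
```

```text
clock: 28.55
position: [0.622, -0.1187, 0.206]
ee_rot: [-0.071, 0.997, 0.0, 0.001]
ft_force: [-0.8, 0.4, -1.4]
grip_width: 0.001
grasp_force: 0.0
clock: 29.55
position: [0.6935, -0.0526, 0.2595]
ee_rot: [-0.071, 0.997, 0.0, -0.0]
ft_force: [0.4, -0.6, 0.4]
grip_width: 0.0
grasp_force: 0.0
crate-frame TCP 0.10884152654720959 -0.10365948273918718 0.2594660849305418 F [ 0.4 -0.6  0.4]
```

View pics/w9.png

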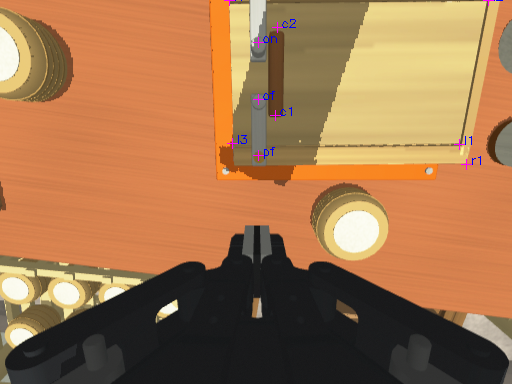

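The picture shows both bars in line across the lid at column 258, with the posts at rows 43 and 98. They lie just behind the cleat (column 276), and the lid and bars sit on the predicted home and locked markers.

```bash
python3 -c "
from workcell import manip
print(manip.hand_in())"
```

```text
the job is handed in; nothing more can be done
None
```

I pushed the lid home until it met its stop and swung both turn-bars square behind the cleat to their stops; the final picture confirmed both, nothing else was touched, and the job is handed in at about 30 s.

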